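# Gauge the foot of a chassis bracket to the ratchet's slip

### The arm

A 7-joint arm with a two-finger parallel gripper is mounted at the origin on the work surface. World frame = base frame: x ahead of the robot, y to its left, z up, the work surface at z = 0. Lengths are in m, angles in rad, forces in N, time in s.
With the tool pointing down it reaches from about 0.425 to 0.925 m from the base axis. Payload 6.8 kg.
Tool frame: the origin (TCP) lies midway between the tips of the shut fingers; the grasp point (between the pads) lies 19 mm behind it; x points along the fingers, y is the direction in which the jaws open and shut, and the axes are right-handed (so a half turn about x gives the same grasp; the last joint's range is limited). The gripper opens to 85 mm and grips with 20 to 120 N. Pads are 22 mm wide; open, the fingers measure 114 mm over their backs; the gripper's body (76 mm by 85 mm) begins 54 mm behind the grasp point. The pads swing forward as they close: fully open they stand 13 mm farther back than shut.
Start: joints at [-1.292, 0.477, 0.022, 1.555, -0.011, 1.109, -0.083], TCP at [0.255, 0.625, 0.231] pointing down, gripper open.
Joint ranges: [-2.96, 2.96], [-0.34, 2.1], [-1.41, 1.46], [0.24, 2.44], [-1.37, 4.51], [0.17, 1.92], [-2.96, 2.96]. Speed limits (rad/s): [2.39, 2.39, 3.14, 3.14, 3.14, 3.14, 3.14].

### API

Orientations are given as a rotation vector (axis times angle).
In Python, from bench import r gives the robot as it stands.
- The arm moves only by the tool carry_out, never from a script. Its argument "targets" is one flat list of numbers, 7 for each row, row after row: the finger opening in m, from 0 to 0.0854, then the shift along the tool's x, y, z in m, then the turn, a rotation vector about the tool's x, y, z in units of 5 degrees (1.0 is 5 degrees). A call has 1 to 12 rows; each row is the pose to reach, as a shift and turn from the pose measured when the call began, along the tool's axes at that moment; what a row does not reach only later rows make up. A row lasts 1/8 s, in which the tool goes at most 62.5 mm and 10.7 degrees, less where a joint would pass 70% of its speed; a pose out of reach is approached as far as the arm can. A call with a gripper value outside its range is refused whole. The fingers move at their own pace and stop on an object; "squeeze" is the grip in N (left out, the last holds). Time passes only in rows, so rows that repeat a pose let the fingers close. It gives the time, the measured TCP pose, the force and the opening at its end, in the units of the state.
- r.get_obs(): the state, without advancing time (a new reading comes with each control period).
- r.grab_frame(name): name is "scene" or "top" or "wrist"; returns the picture (480x640x3 uint8, blue, green, red); there is no depth.
- r.camera_info(name): a dict with "fx", "fy", "cx", "cy" (pixels), "xyz" and "orientation" of the camera in the world. Camera axes: x right, y up, looking along -z (the intrinsics and any distortion apply to the point x, -y, -z); pixel columns grow to the right and rows downward; lengths in m; the calibration is good to about 2 mm. A picture is of the moment at which its call begins: read the wrist's pose just before it. camera_info takes no time and is no camera call; for the wrist camera it gives the pose at the moment of the call.
- r.hand_in(): hands the job in, once; it reports no verdict.
The state is a dict: "clock": time; "joints": joint angles; "qvel": joint speeds; "tau": joint torques, N m; "tcp_pos": TCP position; "orientation": TCP orientation; "contact_force": force on the tool from outside, world axes, zero at the start; "moment": the same for the moment, N m; "grip_width": finger opening in m.
Only numpy, scipy, OpenCV 4.12 (cv2) and the standard library are available. Lean on these libraries where they do the work, as an engineer would, in place of code of your own. Each camera call takes 0.05 s, during which the arm holds its last target. There are 200 camera calls.

### The job

Gently stand the steel chassis bracket on the flat table of the bench gauge and slide it in, foot first, under the spindle until the end of its foot meets the column, square and central. Then screw the spindle down onto the foot by the small ratchet knob on top (not by the thimble under it), clockwise, until the knob slips, and stop there: a twelfth of a turn of slip is plenty, a sixth too much. Leave the bracket clamped there, let go, and leave the other things where they are.

Things in the scene. Friction and masses are not known exactly. Their poses are not given: they have to be found in the camera images.
- gauge: Grey bench thickness gauge, fixed. Origin on the work table, exactly under its vertical spindle axis; z up, -x is the open mouth. Its flat table is 30 mm high, x = -150 to +65 mm, 70 mm wide. A column 36 mm wide stands on it behind the spindle; an arm from it (underside 79, top 117 mm above the work table, reaching 18 mm past the axis to -x) carries spindle, thimble and knob.
- stop (a point): Middle of the column's flat front face, which is the stop for the foot: x = 22 mm, y = 0 in the gauge's frame, 5 mm above the gauge's table (35 mm above the work table). Axes as the gauge's.
- thimble: Metal thimble on the arm, 32 mm across, 32 mm high, on the spindle axis; origin: centre of its underside, 117 mm above the work table; z up, x towards its black index line. One turn clockwise from above screws the spindle down 14 mm; it does not itself rise or sink. Friction 0.066 Nm: it stays where left, loaded or not. Not to be turned directly: nothing would limit the force.
- knob_grip (a point): Ratchet knob, knurled dark steel, 22 mm across, 32 mm high (153 to 185 mm above the work table), on the thimble; this point: on the axis, 172 mm up, where to grip. z up. It turns the thimble through a clutch: 0.066 Nm while the spindle runs free; once it bears on the foot (after 1.3 to 3.5 rad) this rises over 0.2 to 0.4 rad to 0.125 Nm and the knob slips (each 0.02 less at rest).
- knob_mark (a point): End of the pale line on top of the ratchet knob, at its rim, 11 mm from the axis, 185 mm above the work table; its frame turns with the knob, x outward along the line. At the start it lies over the thimble's black index line (along the thimble's x axis); its angle clockwise from that line is the slip so far.
- upright (a point): Chassis bracket, dull steel, loose, 0.13 to 0.2 kg: flat foot 108 x 30 x 5 mm with an upright channel at its rear end (20 mm in x, 30 mm wide in y, top 66 mm above the underside, open to -x). This point: centre of the upright, 45 mm above the underside; z up, x along the foot to its free end. Grasp across the 30 mm width from above. The foot spans 11 mm behind to 97 mm ahead of it.
- bracket: The same bracket; origin on the underside of the foot, under the centre of the upright; axes as for the upright.
- foot_end (a point): Middle of the top edge of the free end of the bracket's foot, 97 mm in front of the upright's centre, 5 mm above the underside. Fully home it touches the gauge's column (x = 22 mm in the gauge's frame, y = 0).
- sprue: Bystander: orange plastic key cap sprue, 44 x 110 x 10 mm, flat; origin centre of underside.
- spring: Bystander: nickel battery spring on an 18 mm square tab, 18 mm high; origin centre of underside.
- screwdriver: Bystander: screwdriver, 180 mm, lying.
- jar: Bystander: jar, 52 mm across, 62 mm high; origin centre of underside.
- tray: Bystander: grey parts tray 120 x 90 x 30 mm; origin centre of underside.
- housing: Bystander: pale calculator lower shell 140 x 85 x 26 mm; origin centre of underside.
- anvil: The gauge's flat table: a bare ground steel plate 215 x 70 x 6 mm, fixed, its top 30 mm above the work table; origin at the centre of the plate's underside, 42.5 mm towards the mouth from the spindle axis. Over it hangs the spindle, an upright steel rod 11 mm across on the axis; at the start its tip stands 3 to 8 mm above the top of a fully inserted foot (not known closer).
There are look-alikes about, which are no part of the job. Leave any green or pink look-alike of the gauge alone.

How it is judged:
On the way, in this order (a step that is already met when the one before it is completed fails the run):
1. the bracket lies flat on the gauge's table, its foot end against the column, central and square (x of foot_end in the frame of gauge above 0.018 m and y of foot_end in the frame of gauge between -0.007 and 0.007 m and angle between the x axis of bracket and the x axis of gauge, either way round below 0.12 rad and angle between bracket's own z axis and vertical below 0.04 rad and height (world z) of bracket below 0.034 m), for 0.2 s.
2. the spindle bears on the foot and the knob has slipped by at least 0.15 rad (contact force between anvil and bracket above 8 N and y of knob_mark in the frame of thimble below -0.00165 m), for 0.2 s.
At the end, for the whole second after the job is handed in: The bracket lies flat and still on the gauge, foot end within 4 mm of the column, within 7 mm of central and 0.12 rad of square, pressed down with over 8 N; the knob has slipped clockwise on the thimble by 0.15 rad or more but less than a sixth of a turn (all of step 1 and all of step 2 and linear speed of bracket below 0.01 m/s); the robot touches nothing.
It fails at once if the bracket is pressed on the gauge table with more than 60 N (contact force between anvil and bracket above 60 N).
It fails at once if the knob slips by a sixth of a turn or more against the thimble, either way (x of knob_mark in the frame of thimble below 0.0055 m).
It fails at once if a bystander is moved by more than 20 mm (distance of any of sprue, spring, screwdriver, jar, tray, housing from where it was at the start of the episode above 0.02 m).
It also fails if it takes over 72 s, if anything falls off the work surface, if the arm or the gripper's body presses on something with over 40 N, if the wrist force passes 120 N, or if a joint passes its speed limit or range.

## Working session

There is one attempt and no reset: what is moved stays moved. The work goes in short steps, Python scripts to look and compute and a tool call to move; the robot and the scene stay as the last step left them, time stands still between calls to the robot, and variables do not carry over. Pictures are saved under pics/ and viewed, about 8 in all and at most 12, crops included, and the job is handed in when it is done.

Besides the shell and the picture viewer there is one more tool, called after "Request:" as name(argument=value, ...) on one line, values as JSON. carry_out: Moves the arm, as the interface text tells. Its arguments: {"type":"object","properties":{"targets":{"type":"array","items":{"type":"number"}},"squeeze":{"type":"number"}},"required":["targets"]}

```bash
mkdir -p pics; ls; cat > h.py <<'E'
import numpy as np, cv2
from scipy.spatial.transform import Rotation as R
from bench import r
def rot(o):
    o=np.array(o,float)
    return R.from_matrix(o) if o.shape==(3,3) else (R.from_rotvec(o) if o.size==3 else R.from_quat(o))
def ray(ci,u,v):
    d=np.array([(u-ci['cx'])/ci['fx'],-(v-ci['cy'])/ci['fy'],-1.0])
    return np.array(ci['xyz']),rot(ci['orientation']).apply(d)
def onz(ci,u,v,z):
    o,d=ray(ci,u,v); return o+d*(z-o[2])/d[2]
def proj(ci,p):
    c=rot(ci['orientation']).inv().apply(np.array(p)-np.array(ci['xyz']))
    return ci['cx']-ci['fx']*c[0]/c[2], ci['cy']+ci['fy']*c[1]/c[2]
E
python3 - <<'E'
from h import *
print(r.get_obs())
for n in ('top','scene','wrist'):
    print(n,r.camera_info(n)); cv2.imwrite(f'pics/{n}0.png',r.grab_frame(n))
E
```

```text
pics
{'clock': 0.0, 'joints': array([-1.29208168,  0.47780234,  0.02232315,  1.55643425, -0.01152897,
        1.10930128, -0.08309998]), 'qvel': array([-0.00043501,  0.00048082, -0.00087786, -0.00197008,  0.00077496,
        0.00034813, -0.00195901]), 'tau': array([-4.34824406e-04, -5.96441281e+01,  1.60762802e+00, -2.81194550e+01,
        1.24472310e-02,  9.34324897e-03, -5.41729168e-07]), 'tcp_pos': array([0.25441211, 0.62458741, 0.23033115]), 'orientation': array([ 0.30203093,  1.54966267, -0.30487404]), 'contact_force': array([-0.7490647 ,  0.54980426,  0.15713376]), 'moment': array([-0.04470124,  0.05655984, -0.01018038]), 'grip_width': 0.0851687847942923}
top {'fx': 488.9513291538471, 'fy': 488.9513291538471, 'cx': 317.65855068973787, 'cy': 242.6292702309998, 'xyz': array([0.47100921, 0.11874166, 1.29667354]), 'orientation': array([ 0.0557293 , -0.06181423, -1.59034836])}
scene {'fx': 515.2874599265582, 'fy': 515.2874599265582, 'cx': 320.61601950590057, 'cy': 238.5022539467332, 'xyz': array([ 1.24835959, -0.17292614,  1.38793567]), 'orientation': array([0.47223867, 0.31365425, 1.13206072])}
wrist {'fx': 359.2807448408348, 'fy': 359.2807448408348, 'cx': 317.50011226375864, 'cy': 239.87909004763787, 'xyz': array([0.1843477 , 0.65322957, 0.37244321]), 'orientation': array([-0.26134145, -0.17405828,  1.17603638])}
```

View pics/top0.png

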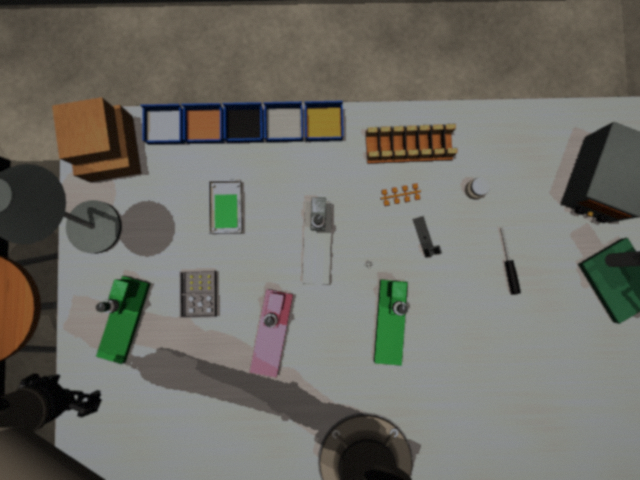

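View pics/scene0.png

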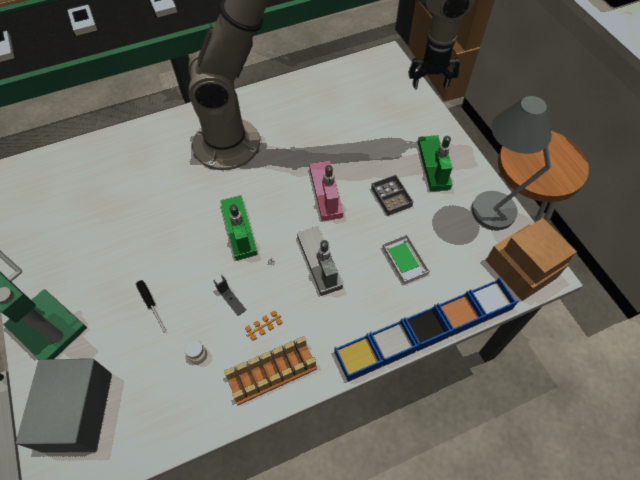

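The top view shows the grey gauge (x 303–333, y 195–284, mouth towards the robot) and the dark bracket (upright near 432,252, foot end near 418,218). I'll enlarge that region.

```bash
python3 - <<'E'
from h import *
im=cv2.imread('pics/top0.png')[180:300,290:450]
cv2.imwrite('pics/crop.png',cv2.resize(im,None,fx=5,fy=5,interpolation=cv2.INTER_CUBIC))
E
```

```text
(no output)
```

View pics/crop.png

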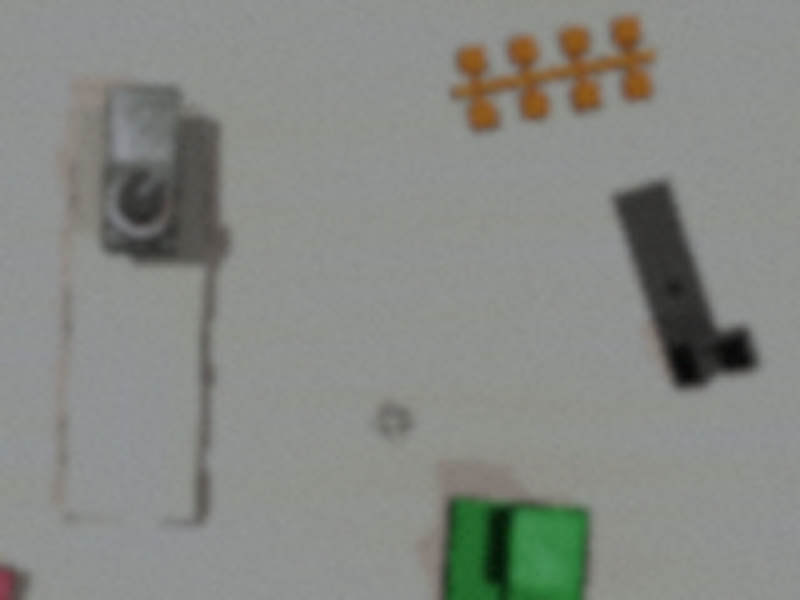

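```bash
python3 - <<'E'
from h import *
ci=r.camera_info('top')
f=lambda u,v,z: onz(ci,290+(u+.5)/5-.5,180+(v+.5)/5-.5,z)[:2].round(4)
print('foot far',f(613,195,.005),f(668,180,.005),'left rear',f(678,385,.005),'right side pt',f(715,325,.005))
print('top upright',f(735,350,.066))
print('table',f(72,270,.03),f(65,518,.03),f(210,268,.03),f(202,520,.03))
print('knob',f(141,198,.185),'thimble',f(143,205,.149))
ci=r.camera_info('scene')
E
```

```text
foot far [ 0.6265 -0.14  ] [ 0.634  -0.1696] left rear [ 0.5247 -0.1709] right side pt [ 0.5561 -0.1917]
top upright [ 0.5393 -0.1867]
table [0.5899 0.1479] [0.4614 0.1539] [0.5895 0.0761] [0.459  0.0832]
knob [0.6078 0.1122] thimble [0.6089 0.1111]
```

```bash
cat >> h.py <<'E'
def plan(pos,yaw,flip=None):
    """tool x down, tool y along world yaw+90deg (or flipped); prints shift (tool axes) and turn (5deg units)"""
    s=r.get_obs(); T=rot(s['orientation']); best=None
    for k in ((0,1) if flip is None else (flip,)):
        a=yaw+k*np.pi; y=np.array([-np.sin(a),np.cos(a),0]); x=np.array([0,0,-1.]); 
        G=R.from_matrix(np.c_[x,y,np.cross(x,y)]); t=(T.inv()*G).as_rotvec()
        if best is None or np.linalg.norm(t)<np.linalg.norm(best[1]): best=(k,t)
    sh=T.inv().apply(np.array(pos)-s['tcp_pos'])
    print('clock',round(s['clock'],2),'flip',best[0],'shift',sh.round(4),'turn',(best[1]/np.radians(5)).round(2),'j7',s['joints'][6].round(3),'grip',round(s['grip_width'],4))
E
python3 - <<'E'
from h import *
s=r.get_obs();print(rot(s['orientation']).as_matrix().round(2))
plan([0.53,-0.18,0.2],0.28)
E
```

```text
[[-0.    0.38  0.93]
 [-0.    0.93 -0.38]
 [-1.   -0.    0.  ]]
clock 0.15 flip 0 shift [ 0.0315 -0.6413  0.5587] turn [-7.64 -0.    0.02] j7 -0.083 grip 0.0856
```

Request:
carry_out(targets=[0.085,0.03,-0.64,0.56,-7.6,0,0,0.085,0.03,-0.64,0.56,-7.6,0,0,0.085,0.03,-0.64,0.56,-7.6,0,0,0.085,0.03,-0.64,0.56,-7.6,0,0,0.085,0.03,-0.64,0.56,-7.6,0,0,0.085,0.03,-0.64,0.56,-7.6,0,0,0.085,0.03,-0.64,0.56,-7.6,0,0,0.085,0.03,-0.64,0.56,-7.6,0,0,0.085,0.03,-0.64,0.56,-7.6,0,0,0.085,0.03,-0.64,0.56,-7.6,0,0,0.085,0.03,-0.64,0.56,-7.6,0,0,0.085,0.03,-0.64,0.56,-7.6,0,0], squeeze=30)

```text
clock: 1.65
tcp_pos: [0.4991, -0.0853, 0.2051]
orientation: [-0.218, 1.56, 0.216]
contact_force: [1.1, 0.4, -0.2]
grip_width: 0.0854
```

```bash
python3 - <<'E'
from h import *
plan([0.53,-0.18,0.2],0.28)
E
```

```text
clock 1.65 flip 0 shift [ 0.0052 -0.0995  0.0039] turn [-0.04 -0.    0.01] j7 1.985 grip 0.0854
```

Request:
carry_out(targets=[0.085,0.005,-0.1,0.004,0,0,0,0.085,0.005,-0.1,0.004,0,0,0,0.085,0.005,-0.1,0.004,0,0,0,0.085,0.005,-0.1,0.004,0,0,0])

```text
clock: 2.15
tcp_pos: [0.5299, -0.1795, 0.1998]
orientation: [-0.218, 1.561, 0.218]
contact_force: [0.1, 0.9, -0.3]
grip_width: 0.085
```

```bash
python3 - <<'E'
from h import *
s=r.get_obs(); print(s['joints'].round(2),s['tcp_pos'])
ci=r.camera_info('wrist'); im=r.grab_frame('wrist'); cv2.imwrite('pics/w1.png',im)
np.save('w1.npy',ci,allow_pickle=True)
for d in (0,.097): 
    p=[0.537+d*np.cos(.28),-0.182+d*np.sin(.28),.005]; print(proj(ci,p))
print(proj(ci,[.537,-.182,.066]))
E
```

```text
[-0.08  0.33  0.36  1.89 -0.14  0.95  2.2 ] [ 0.52992118 -0.17949461  0.19984216]
(np.float64(312.1396746609147), np.float64(219.1007637906032))
(np.float64(312.7026212194725), np.float64(309.7468045678706))
(np.float64(311.0939434334771), np.float64(237.0501544382764))
```

View pics/w1.png

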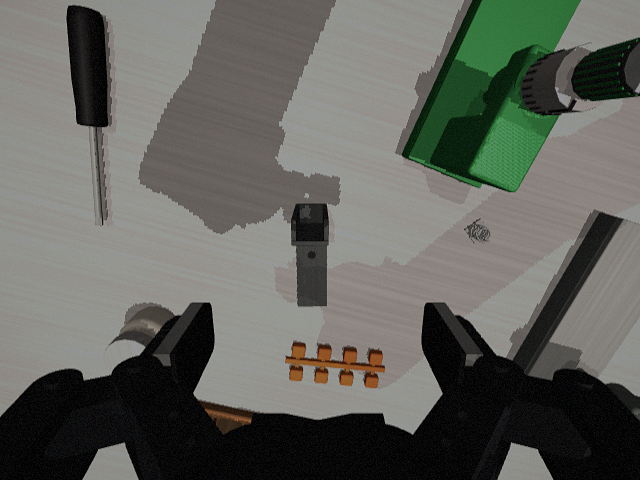

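The wrist view shows the bracket centred: upright top around (310,233), foot end at (311,306), foot along the image column. That agrees with the top view to about 4 mm. I'll descend and grasp.

```bash
python3 - <<'E'
from h import *
plan([0.534,-0.184,0.026],0.28)
E
```

```text
clock 2.2 flip 0 shift [ 0.1739 -0.006   0.0025] turn [-0.02 -0.01 -0.  ] j7 2.199 grip 0.0853
```

Request:
carry_out(targets=[0.085,0.05,-0.006,0.0025,0,0,0,0.085,0.1,-0.006,0.0025,0,0,0,0.085,0.14,-0.006,0.0025,0,0,0,0.085,0.174,-0.006,0.0025,0,0,0,0.085,0.174,-0.006,0.0025,0,0,0,0.05,0.174,-0.006,0.0025,0,0,0,0.035,0.174,-0.006,0.0025,0,0,0,0.02,0.174,-0.006,0.0025,0,0,0,0.02,0.174,-0.006,0.0025,0,0,0,0.02,0.174,-0.006,0.0025,0,0,0], squeeze=40)

```text
clock: 3.45
tcp_pos: [0.5348, -0.1841, 0.0272]
orientation: [-0.219, 1.559, 0.218]
contact_force: [-0.6, 0.8, 6.4]
grip_width: 0.0295
```

```bash
python3 - <<'E'
from h import *
plan([0.534,-0.184,0.13],0.28)
E
```

```text
clock 3.45 flip 0 shift [-0.1028  0.0003 -0.0006] turn [-0.02  0.01  0.01] j7 2.31 grip 0.0295
```

Request:
carry_out(targets=[0.02,-0.01,0,0,0,0,0,0.02,-0.05,0,0,0,0,0,0.02,-0.1,0,0,0,0,0,0.02,-0.1,0,0,0,0,0], squeeze=50)

```text
clock: 3.95
tcp_pos: [0.5373, -0.1851, 0.1315]
orientation: [-0.22, 1.551, 0.216]
contact_force: [0.1, 0.5, -2.4]
grip_width: 0.0294
```

```bash
python3 - <<'E'
from h import *
plan([0.4587,0.119,0.125],-0.05)
E
```

```text
clock 3.95 flip 0 shift [0.0053 0.314  0.0079] turn [3.76 0.1  0.03] j7 2.254 grip 0.0294
```

Request:
carry_out(targets=[0.02,0,0.04,0,0,0,0,0.02,0,0.09,0,1,0,0,0.02,0,0.14,0,2,0.1,0,0.02,0.005,0.19,0.008,3,0.1,0,0.02,0.005,0.24,0.008,3.8,0.1,0,0.02,0.005,0.28,0.008,3.8,0.1,0,0.02,0.005,0.314,0.008,3.8,0.1,0,0.02,0.005,0.314,0.008,3.8,0.1,0,0.02,0.005,0.314,0.008,3.8,0.1,0])

```text
clock: 5.08
tcp_pos: [0.4585, 0.1182, 0.125]
orientation: [0.04, 1.571, -0.045]
contact_force: [-0.1, -0.1, -1.6]
grip_width: 0.0295
```

```bash
python3 - <<'E'
from h import *
plan([0.4587,0.119,0.125],-0.05)
ci=r.camera_info('wrist'); im=r.grab_frame('wrist'); np.save('w2.npy',ci,allow_pickle=True)
G=R.from_euler('z',-.05);o=np.array([.6085,.1115,0])
for p in ([-.15,-.035,.03],[-.15,.035,.03],[-.05,-.035,.03],[-.05,.035,.03],[-.018,0,.117],[0,0,.185]):
    u=proj(ci,o+G.apply(p)); print(p,np.round(u))
cv2.imwrite('pics/w2.png',im); cv2.imwrite('pics/t2.png',r.grab_frame('top'))
E
```

```text
clock 5.08 flip 0 shift [-0.      0.0008  0.0002] turn [-0.04 -0.    0.04] j7 1.288 grip 0.0295
[-0.15, -0.035, 0.03] [268. 245.]
[-0.15, 0.035, 0.03] [369. 245.]
[-0.05, -0.035, 0.03] [274. 368.]
[-0.05, 0.035, 0.03] [364. 368.]
[-0.018, 0, 0.117] [319. 513.]
[0, 0, 0.185] [319. 718.]
```

View pics/w2.png

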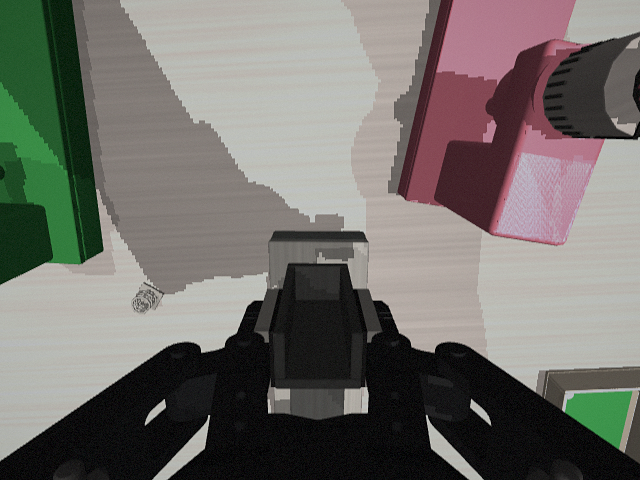

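The mouth-edge corners appear at (270,241) and (368,241), against a prediction of (268,245) and (369,245). So the bracket is central and square, with the gauge about 3 mm nearer than estimated. I'll lower, then go forward.

Request:
carry_out(targets=[0.02,0.03,0.001,0,0,0,0,0.02,0.05,0.001,0,0,0,0,0.02,0.06,0.001,0.005,0,0,0,0.02,0.062,0.001,0.02,0,0,0,0.02,0.062,0.001,0.032,0,0,0,0.02,0.064,0.001,0.032,0,0,0,0.02,0.066,0.001,0.032,0,0,0,0.02,0.066,0.001,0.032,0,0,0])

```text
clock: 6.18
tcp_pos: [0.4903, 0.1166, 0.0591]
orientation: [0.041, 1.571, -0.046]
contact_force: [-0.4, -0.3, -1.0]
grip_width: 0.0297
```

```bash
python3 - <<'E'
from h import *
s=r.get_obs();print(s['contact_force'].round(2),s['tcp_pos'].round(4))
plan([0.492,0.1175,0.058],-0.05)
E
```

```text
[-0.44 -0.29 -1.05] [0.4903 0.1166 0.0591]
clock 6.17 flip 0 shift [0.001  0.001  0.0017] turn [-0.06 -0.    0.04] j7 1.38 grip 0.0297
```

Request:
carry_out(targets=[0.02,0.001,0.001,0.001,0,0,0,0.02,0.0015,0.001,0.001,0,0,0,0.02,0.002,0.001,0.001,0,0,0,0.02,0.002,0.001,0.001,0,0,0])

```text
clock: 6.68
tcp_pos: [0.4912, 0.1177, 0.0573]
orientation: [0.041, 1.571, -0.046]
contact_force: [-2.6, 0.3, 3.0]
grip_width: 0.0293
```

Request:
carry_out(targets=[0.02,0,0,0.008,0,0,0,0.02,0,0,0.016,0,0,0,0.02,0,0,0.024,0,0,0,0.02,0,0,0.03,0,0,0,0.02,0,0,0.033,0,0,0,0.02,0,0,0.034,0,0,0])

```text
clock: 7.42
tcp_pos: [0.5251, 0.1158, 0.0573]
orientation: [0.041, 1.571, -0.046]
contact_force: [-4.9, -0.2, 6.2]
grip_width: 0.0294
```

```bash
python3 - <<'E'
from h import *
plan([0.53,0.1155,0.057],-0.05)
E
```

```text
clock 7.42 flip 0 shift [ 0.0003 -0.      0.0049] turn [-0.06 -0.01  0.04] j7 1.406 grip 0.0294
```

Request:
carry_out(targets=[0.02,-0.0003,0,0.002,0,0,0,0.02,-0.0003,0,0.003,0,0,0,0.02,-0.0003,0,0.004,0,0,0,0.02,-0.0003,0,0.004,0,0,0])

```text
clock: 7.92
tcp_pos: [0.5293, 0.1156, 0.0575]
orientation: [0.041, 1.571, -0.046]
contact_force: [0.4, 1.0, -1.6]
grip_width: 0.0297
```

Request:
carry_out(targets=[0.02,0,0,0.0015,0,0,0,0.02,0,0,0.0025,0,0,0,0.02,0,0,0.0025,0,0,0])

```text
clock: 8.3
tcp_pos: [0.532, 0.1154, 0.0574]
orientation: [0.041, 1.571, -0.046]
contact_force: [-0.9, 0.3, -1.2]
grip_width: 0.0295
```

Request:
carry_out(targets=[0.02,0,0,0.001,0,0,0,0.02,0,0,0.002,0,0,0,0.02,0,0,0.002,0,0,0])

```text
clock: 8.68
tcp_pos: [0.5325, 0.1154, 0.0574]
orientation: [0.041, 1.574, -0.046]
contact_force: [-6.2, 0.5, 5.9]
grip_width: 0.0294
```

Request:
carry_out(targets=[0.032,0,0,0,0,0,0,0.045,0,0,0,0,0,0,0.07,0,0,0,0,0,0,0.085,0,0,0,0,0,0,0.085,-0.04,0,0,0,0,0,0.085,-0.09,0,0,0,0,0,0.085,-0.15,0,0,0,0,0,0.085,-0.19,0,0,0,0,0,0.085,-0.19,0,0,0,0,0])

```text
clock: 9.8
tcp_pos: [0.5353, 0.1163, 0.2509]
orientation: [0.043, 1.567, -0.044]
contact_force: [0.1, -0.4, -0.6]
grip_width: 0.0852
```

```bash
python3 - <<'E'
from h import *
s=r.get_obs(); print(s['joints'].round(2))
plan([0.607,0.1115,0.25],-0.05)
ci=r.camera_info('wrist'); im=r.grab_frame('wrist'); np.save('w3.npy',ci,allow_pickle=True)
G=R.from_euler('z',-.05);o=np.array([.607,.1115,0])
for p in ([-.15,-.035,.03],[-.15,.035,.03],[-.075,0,.096],[0,0,.185]):
    print(p,np.round(proj(ci,o+G.apply(p))))
cv2.imwrite('pics/w3.png',im)
E
```

```text
[-0.66  0.25  0.4   1.86 -0.11  1.04  1.3 ]
clock 9.8 flip 0 shift [ 0.0011 -0.0009  0.0719] turn [-0.06  0.03  0.  ] j7 1.3 grip 0.0852
[-0.15, -0.035, 0.03] [279. 127.]
[-0.15, 0.035, 0.03] [352. 127.]
[-0.075, 0, 0.096] [316. 219.]
[0, 0, 0.185] [316. 359.]
```

View pics/w3.png

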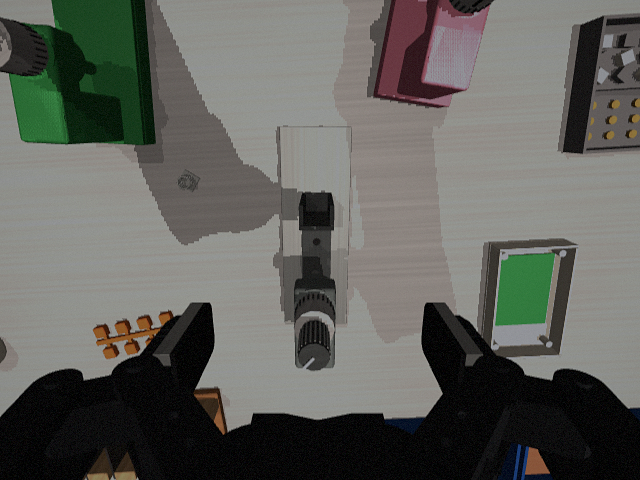

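The bracket is in, with the foot centred (cols 302–331, table 278–351). The knob top is at (315,357), matching the prediction, and its pale mark points lower left. Next I'll hover over the knob, pre-turned 60° anticlockwise.

Request:
carry_out(targets=[0.085,0,-0.001,0.035,-2,0,0,0.06,0,-0.001,0.07,-4,0,0,0.05,0,-0.001,0.07,-6,0,0,0.05,0,-0.001,0.07,-8,0,0,0.05,0,-0.001,0.07,-10,0,0,0.05,0,-0.001,0.07,-12,0,0,0.05,0,-0.001,0.07,-12,0,0], squeeze=25)

```text
clock: 10.72
tcp_pos: [0.6029, 0.111, 0.2469]
orientation: [-0.773, 1.433, 0.772]
contact_force: [-0.2, 0.7, 0.7]
grip_width: 0.0497
```

```bash
python3 - <<'E'
from h import *
s=r.get_obs(); print(s['joints'].round(2), s['tau'][6],s['moment'])
plan([0.606,0.111,0.156],-0.05+np.pi/3,0)
ci=r.camera_info('wrist'); im=r.grab_frame('wrist'); np.save('w4.npy',ci,allow_pickle=True)
print(np.round(proj(ci,[.606,.111,.185])))
cv2.imwrite('pics/w4.png',im)
t=r.grab_frame('top'); cv2.imwrite('pics/t4.png',t)
E
```

```text
[-0.44  0.37  0.2   1.7  -0.08  1.09  2.35] 0.9212454222142696 [ 0.07397894 -0.0223838  -0.01897562]
clock 10.72 flip 0 shift [ 0.0909 -0.0027  0.002 ] turn [-0.08 -0.04 -0.02] j7 2.35 grip 0.0497
[311. 263.]
```

View pics/w4.png

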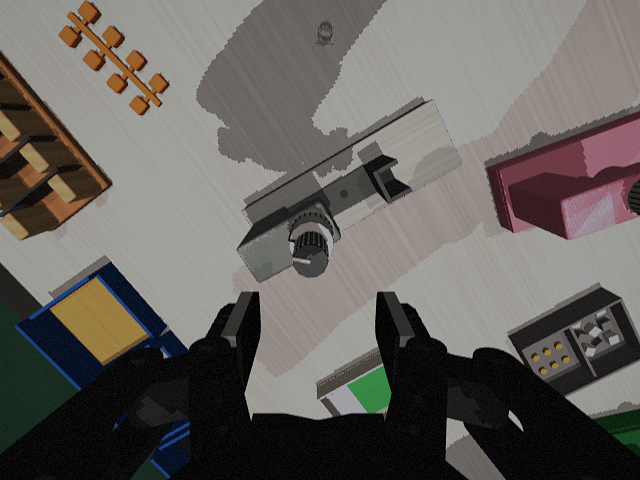

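The knob top is at (310,263), predicted (311,263). I'll descend and close.

Request:
carry_out(targets=[0.05,0.03,-0.0027,0.002,0,0,0,0.05,0.06,-0.0027,0.002,0,0,0,0.05,0.085,-0.0027,0.002,0,0,0,0.05,0.092,-0.0027,0.002,0,0,0,0.05,0.092,-0.0027,0.002,0,0,0,0.03,0.092,-0.0027,0.002,0,0,0,0.01,0.092,-0.0027,0.002,0,0,0,0.01,0.092,-0.0027,0.002,0,0,0,0.01,0.092,-0.0027,0.002,0,0,0,0.01,0.092,-0.0027,0.002,0,0,0], squeeze=40)

```text
clock: 12.08
tcp_pos: [0.6079, 0.1108, 0.157]
orientation: [-0.772, 1.43, 0.768]
contact_force: [2.1, -1.6, 6.2]
grip_width: 0.0204
```

```bash
cat > st.py <<'E'
from h import *
s=r.get_obs(); T=rot(s['orientation']); z=T.as_matrix()[:,2]
print('clk',round(s['clock'],2),'yaw deg',np.degrees(np.arctan2(z[1],z[0])).round(2),'tcp',s['tcp_pos'].round(4),'F tool',T.inv().apply(s['contact_force']).round(1),'M',s['moment'].round(3),'tau7',s['tau'][6].round(4),'j7',s['joints'][6].round(3),'w',round(s['grip_width'],4))
E
python3 st.py
```

```text
clk 12.07 yaw deg 56.59 tcp [0.6079 0.1108 0.157 ] F tool [-6.2 -2.7 -0.1] M [-0.387 -0.501  0.02 ] tau7 -0.0043 j7 2.369 w 0.0204
```

Request:
carry_out(targets=[0.01,0,0,0,1,0,0,0.01,0,0,0,3,0,0,0.01,0,0,0,5,0,0,0.01,0,0,0,7,0,0,0.01,0,0,0,9,0,0,0.01,0,0,0,11,0,0,0.01,0,0,0,12,0,0,0.01,0,0,0,12,0,0])

```text
clock: 13.08
tcp_pos: [0.6084, 0.11, 0.1571]
orientation: [0.045, 1.568, -0.049]
contact_force: [2.8, -3.5, -0.1]
grip_width: 0.0208
```

```bash
python3 st.py
```

```text
clk 13.07 yaw deg -3.4 tcp [0.6084 0.11   0.1571] F tool [ 0.1 -3.3  3. ] M [-0.718 -0.773 -0.047] tau7 -0.365 j7 1.455 w 0.0208
```

Request:
carry_out(targets=[0.01,0,0,0,2,0,0,0.01,0,0,0,4,0,0,0.01,0,0,0,4,0,0,0.01,0,0,0,4,0,0])

```text
clock: 13.58
tcp_pos: [0.6084, 0.1096, 0.1571]
orientation: [0.315, 1.545, -0.319]
contact_force: [1.2, -4.0, 0.5]
grip_width: 0.0208
```

```bash
python3 st.py; python3 - <<'E'
from h import *
cv2.imwrite('pics/t5.png',r.grab_frame('top'));cv2.imwrite('pics/w5.png',r.grab_frame('wrist'))
E
python3 st.py
```

```text
clk 13.57 yaw deg -23.19 tcp [0.6084 0.1096 0.1571] F tool [-0.5 -3.2  2.6] M [-0.671 -0.477 -0.036] tau7 -0.0015 j7 1.159 w 0.0208
clk 13.68 yaw deg -23.27 tcp [0.6084 0.1096 0.1571] F tool [-1.  -2.1  3.4] M [-0.752 -0.508  0.047] tau7 -0.0037 j7 1.157 w 0.021
```

```bash
cat >> st.py <<'E'
import sys
n=int(sys.argv[1]) if len(sys.argv)>1 else 0
if n:
    M=[]
    for i in range(n):
        im=r.grab_frame('wrist'); s=r.get_obs(); M.append(np.r_[s['moment'],s['tau'][6],s['contact_force']])
    M=np.array(M); print('mean',M.mean(0).round(3),'sd',M.std(0).round(3)); cv2.imwrite(f'pics/wk{s["clock"]:.2f}.png',im)
E
python3 st.py 8
python3 - <<'E'
import cv2
im=cv2.imread('pics/w5.png')[200:400,210:430]; cv2.imwrite('pics/w5c.png',cv2.resize(im,None,fx=3,fy=3,interpolation=cv2.INTER_CUBIC))
E
```

```text
clk 13.68 yaw deg -23.27 tcp [0.6084 0.1096 0.1571] F tool [-1.  -2.1  3.4] M [-0.752 -0.508  0.047] tau7 -0.0037 j7 1.157 w 0.021
mean [-0.84  -0.553  0.08  -0.048  2.797 -4.033  0.451] sd [0.068 0.021 0.019 0.014 0.585 0.414 0.674]
```

View pics/w5c.png

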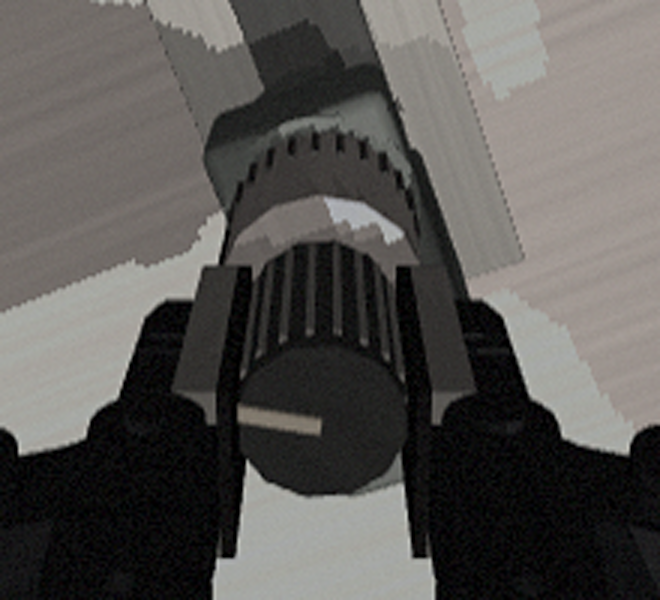

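Mark, knob and pads are all visible; the mark points left exactly as before gripping, so the grip hasn't slipped. tau7 at rest (-0.048) matches the free-running torque, so I'll use it as the signal.

Request:
carry_out(targets=[0.01,0,0,0,2,0,0,0.01,0,0,0,4,0,0,0.01,0,0,0,4,0,0,0.01,0,0,0,4,0,0,0.01,0,0,0,4,0,0])

```text
clock: 14.7
tcp_pos: [0.6083, 0.1093, 0.1571]
orientation: [0.59, 1.486, -0.593]
contact_force: [2.1, -5.0, 0.7]
grip_width: 0.0204
```

```bash
python3 st.py 6
```

```text
clk 14.7 yaw deg -43.36 tcp [0.6083 0.1093 0.1571] F tool [-0.7 -2.2  4.9] M [-0.915 -0.407 -0.059] tau7 0.0626 j7 0.86 w 0.0204
mean [-0.968 -0.389 -0.082  0.05   1.853 -4.544  0.55 ] sd [0.023 0.025 0.016 0.005 0.658 0.458 0.338]
```

Request:
carry_out(targets=[0.01,0,0,0,1.5,0,0,0.01,0,0,0,2.5,0,0,0.01,0,0,0,3.2,0,0,0.01,0,0,0,3.5,0,0,0.01,0,0,0,3.7,0,0,0.01,0,0,0,3.9,0,0,0.01,0,0,0,4.1,0,0])

```text
clock: 15.88
tcp_pos: [0.608, 0.1091, 0.157]
orientation: [0.865, 1.388, -0.868]
contact_force: [0.9, -5.4, 2.1]
grip_width: 0.0206
```

```bash
python3 st.py 6
```

```text
clk 15.88 yaw deg -63.86 tcp [0.608  0.1091 0.157 ] F tool [-2.1 -1.6  5.3] M [-0.958 -0.239  0.102] tau7 0.0887 j7 0.56 w 0.0206
mean [-1.027 -0.197 -0.016 -0.014  0.831 -5.257  2.421] sd [0.025 0.027 0.033 0.037 0.51  0.357 0.369]
```

```bash
ls pics; cat > kn.py <<'E'
import cv2,sys,glob
import numpy as np
# high-passed patch of the thimble knurl; NCC against reference frame
def hp(f):
    g=cv2.cvtColor(cv2.imread(f),cv2.COLOR_BGR2GRAY).astype(np.float32); g=np.log(g+8); return (g-cv2.GaussianBlur(g,(0,0),4))
ref=hp('pics/w5.png')[240:268,288:350]
for f in sorted(glob.glob('pics/wk*.png')):
    m=cv2.matchTemplate(hp(f)[236:272,284:354],ref,cv2.TM_CCOEFF_NORMED); print(f,m.max().round(3),m[4,4].round(3))
E
python3 kn.py
```

```text
crop.png
scene0.png
t2.png
t4.png
t5.png
top0.png
w1.png
w2.png
w3.png
w4.png
w5.png
w5c.png
wk14.07.png
wk15.00.png
wk16.18.png
wrist0.png
pics/wk14.07.png 0.948 0.948
pics/wk15.00.png 0.778 0.778
pics/wk16.18.png 0.677 0.677
```

```bash
python3 - <<'E'
import cv2,numpy as np
fs=['w5','wk15.00','wk16.18']
cv2.imwrite('pics/m1.png',np.hstack([cv2.resize(cv2.imread(f'pics/{f}.png')[225:370,275:363],None,fx=3,fy=3.5,interpolation=cv2.INTER_CUBIC) for f in fs]))
E
```

```text
(no output)
```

View pics/m1.png

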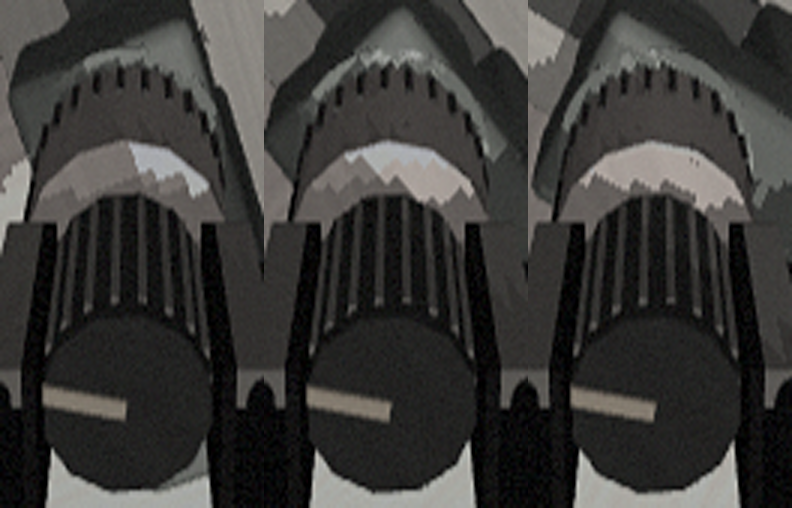

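Ticks sit at the same positions in all three frames, so there is no slip yet. I'll track the tick phase numerically (pitch about 7 px).

Request:
carry_out(targets=[0.01,0,0,0,0.7,0,0,0.01,0,0,0,1.4,0,0,0.01,0,0,0,2,0,0,0.01,0,0,0,2,0,0])

```text
clock: 16.68
tcp_pos: [0.6079, 0.109, 0.157]
orientation: [0.997, 1.327, -1.0]
contact_force: [0.4, -5.7, 2.6]
grip_width: 0.0208
```

```bash
cat > kn.py <<'E'
import cv2,glob
import numpy as np
def prof(f):
    g=cv2.cvtColor(cv2.imread(f),cv2.COLOR_BGR2GRAY).astype(np.float32); g=np.log(g+8); g-=cv2.GaussianBlur(g,(0,0),4)
    return cv2.resize(g[243:251,295:345].mean(0)[None],None,fx=10,fy=1,interpolation=cv2.INTER_CUBIC)[0]
ref=prof('pics/w5.png')[110:390]
for f in sorted(glob.glob('pics/wk*.png'),key=lambda f:float(f[7:-4]))[-5:]:
    p=prof(f); m=cv2.matchTemplate(p[None,50:450],ref[None],cv2.TM_CCOEFF_NORMED)[0]
    i=m[15:106].argmax()+15; print(f,'shift px',(i-60)/10,'ncc',m[i].round(2),'at0',m[60].round(2))
E
python3 st.py 2; python3 kn.py
```

```text
clk 16.68 yaw deg -73.85 tcp [0.6079 0.109  0.157 ] F tool [-2.5 -1.2  5.6] M [-1.011 -0.154 -0.05 ] tau7 -0.1247 j7 0.415 w 0.0208
mean [-1.046 -0.156 -0.089  0.027  0.721 -5.161  2.297] sd [0.043 0.009 0.001 0.024 0.202 0.47  0.178]
pics/wk14.07.png shift px -0.1 ncc 0.98 at0 0.97
pics/wk15.00.png shift px -0.1 ncc 0.94 at0 0.94
pics/wk16.18.png shift px -0.2 ncc 0.92 at0 0.9
pics/wk16.77.png shift px 0.0 ncc 0.94 at0 0.94
```

Request:
carry_out(targets=[0.01,0,0,0,0.7,0,0,0.01,0,0,0,1.4,0,0,0.01,0,0,0,2,0,0,0.01,0,0,0,2,0,0])

```text
clock: 17.27
tcp_pos: [0.6077, 0.109, 0.157]
orientation: [1.127, 1.256, -1.13]
contact_force: [0.3, -4.9, 2.6]
grip_width: 0.0211
```

```bash
python3 st.py 1; python3 kn.py|tail -1
```

```text
clk 17.27 yaw deg -83.8 tcp [0.6077 0.109  0.157 ] F tool [-2.6 -0.2  5. ] M [-1.022 -0.003 -0.097] tau7 -0.1175 j7 0.271 w 0.0211
mean [-1.001 -0.09  -0.05   0.006 -0.043 -4.685  3.776] sd [0. 0. 0. 0. 0. 0. 0.]
pics/wk17.32.png shift px -0.1 ncc 0.94 at0 0.93
```

Request:
carry_out(targets=[0.01,0,0,0,0.7,0,0,0.01,0,0,0,1.4,0,0,0.01,0,0,0,2,0,0,0.01,0,0,0,2,0,0])

```text
clock: 17.82
tcp_pos: [0.6076, 0.1089, 0.157]
orientation: [1.255, 1.175, -1.259]
contact_force: [-0.9, -5.5, 3.2]
grip_width: 0.0212
```

```bash
python3 st.py 1; python3 kn.py|tail -1
```

```text
clk 17.82 yaw deg -93.75 tcp [0.6076 0.1089 0.157 ] F tool [-3.2 -0.5  5.5] M [-1.055  0.003 -0.137] tau7 -0.1286 j7 0.128 w 0.0212
mean [-1.034e+00 -0.000e+00 -9.600e-02  4.000e-03 -3.300e-02 -5.267e+00
  3.709e+00] sd [0. 0. 0. 0. 0. 0. 0.]
pics/wk17.88.png shift px 0.1 ncc 0.96 at0 0.96
```

Request:
carry_out(targets=[0.01,0,0,0,0.7,0,0,0.01,0,0,0,1.4,0,0,0.01,0,0,0,2,0,0,0.01,0,0,0,2,0,0])

```text
clock: 18.38
tcp_pos: [0.6074, 0.1089, 0.157]
orientation: [1.381, 1.084, -1.384]
contact_force: [-0.8, -4.8, 3.9]
grip_width: 0.0209
```

```bash
python3 st.py 1; python3 kn.py|tail -1
```

```text
clk 18.38 yaw deg -103.68 tcp [0.6074 0.1089 0.157 ] F tool [-3.8  0.3  4.9] M [-0.989  0.077 -0.037] tau7 -0.1705 j7 -0.015 w 0.0209
mean [-1.031  0.12  -0.035 -0.036 -1.335 -4.37   3.803] sd [0. 0. 0. 0. 0. 0. 0.]
pics/wk18.43.png shift px 0.0 ncc 0.96 at0 0.96
```

Request:
carry_out(targets=[0.01,0,0,0,0.7,0,0,0.01,0,0,0,1.4,0,0,0.01,0,0,0,2,0,0,0.01,0,0,0,2,0,0])

```text
clock: 18.92
tcp_pos: [0.6073, 0.1089, 0.157]
orientation: [1.504, 0.983, -1.507]
contact_force: [-2.3, -4.6, 4.9]
grip_width: 0.0206
```

```bash
python3 st.py 1; python3 kn.py|tail -1
```

```text
clk 18.93 yaw deg -113.62 tcp [0.6073 0.1089 0.157 ] F tool [-4.9 -0.3  5.2] M [-0.998  0.219 -0.002] tau7 -0.1845 j7 -0.156 w 0.0206
mean [-1.054  0.234  0.037 -0.054 -1.23  -4.197  4.288] sd [0. 0. 0. 0. 0. 0. 0.]
pics/wk18.98.png shift px -2.2 ncc 0.93 at0 -0.38
```

Slip has begun: the ticks shifted -2.2 px, about 4°. I'll continue in small steps to about 20°.

Request:
carry_out(targets=[0.01,0,0,0,0.5,0,0,0.01,0,0,0,1,0,0,0.01,0,0,0,1.4,0,0,0.01,0,0,0,1.4,0,0])

```text
clock: 19.48
tcp_pos: [0.6072, 0.109, 0.157]
orientation: [1.589, 0.904, -1.593]
contact_force: [-1.1, -4.8, 5.0]
grip_width: 0.0205
```

```bash
python3 st.py 1; python3 kn.py|tail -1
```

```text
clk 19.48 yaw deg -120.69 tcp [0.6072 0.109  0.157 ] F tool [-5.   1.4  4.7] M [-0.958  0.345  0.003] tau7 -0.1183 j7 -0.257 w 0.0205
mean [-1.002  0.339 -0.03  -0.024 -2.231 -5.249  5.086] sd [0. 0. 0. 0. 0. 0. 0.]
pics/wk19.52.png shift px 1.9 ncc 0.88 at0 -0.23
```

Request:
carry_out(targets=[0.01,0,0,0,0.5,0,0,0.01,0,0,0,1,0,0,0.01,0,0,0,1.4,0,0,0.01,0,0,0,1.4,0,0])

```text
clock: 20.02
tcp_pos: [0.6071, 0.109, 0.157]
orientation: [1.674, 0.818, -1.678]
contact_force: [-2.1, -4.3, 5.8]
grip_width: 0.0208
```

```bash
python3 st.py 4; python3 kn.py|tail -1
```

```text
clk 20.02 yaw deg -127.82 tcp [0.6071 0.109  0.157 ] F tool [-5.8  0.9  4.7] M [-0.974  0.373  0.062] tau7 -0.118 j7 -0.359 w 0.0208
mean [-0.979  0.379 -0.03  -0.006 -2.029 -4.4    5.593] sd [0.026 0.021 0.015 0.011 0.565 0.593 0.47 ]
pics/wk20.23.png shift px -1.9 ncc 0.94 at0 -0.15
```

Slip is now about 18° (0.32 rad): 4 + 7 + 7. I'll stop here, release and lift clear.

Request:
carry_out(targets=[0.024,0,0,0,0,0,0,0.035,0,0,0,0,0,0,0.05,0,0,0,0,0,0,0.06,0,0,0,0,0,0,0.06,-0.03,0,0,0,0,0,0.06,-0.07,0,0,0,0,0,0.06,-0.12,0,0,0,0,0,0.06,-0.12,0,0,0,0,0])

```text
clock: 21.22
tcp_pos: [0.6094, 0.109, 0.2809]
orientation: [1.68, 0.817, -1.671]
contact_force: [-0.6, -0.8, 0.1]
grip_width: 0.0599
```

```bash
python3 st.py; python3 - <<'E'
from h import *
ci=r.camera_info('wrist'); np.save('w6.npy',ci,allow_pickle=True)
u,v=proj(ci,[.606,.111,.15]); print(u,v)
im=r.grab_frame('wrist'); cv2.imwrite('pics/w6.png',im)
cv2.imwrite('pics/w6c.png',cv2.resize(im[100:340,200:440],(600,600),interpolation=cv2.INTER_CUBIC))
t=r.grab_frame('top'); a=cv2.imread('pics/top0.png'); d=cv2.absdiff(t,a).max(2); print([(x,y,w,h) for x,y,w,h in map(cv2.boundingRect,cv2.findContours((d>40).astype('uint8'),0,2)[0]) if w*h>30])
E
```

```text
clk 21.23 yaw deg -127.82 tcp [0.6094 0.109  0.2809] F tool [-0.1  0.   1. ] M [-0.047 -0.01   0.023] tau7 -0.152 j7 -0.452 w 0.0599
313.14118984911227 229.45176930725955
[(399, 469, 13, 11), (415, 452, 8, 10), (52, 446, 54, 34), (409, 440, 12, 8), (324, 428, 20, 23), (0, 427, 5, 53), (380, 420, 10, 11), (308, 405, 28, 39), (206, 404, 108, 76), (34, 401, 8, 13), (5, 400, 5, 9), (26, 394, 11, 8), (264, 380, 16, 28), (23, 374, 79, 50), (114, 354, 10, 10), (125, 347, 118, 56), (268, 317, 7, 8), (276, 314, 8, 10), (282, 305, 9, 18), (277, 292, 11, 20), (412, 216, 30, 42), (245, 145, 141, 273)]
```

View pics/w6c.png

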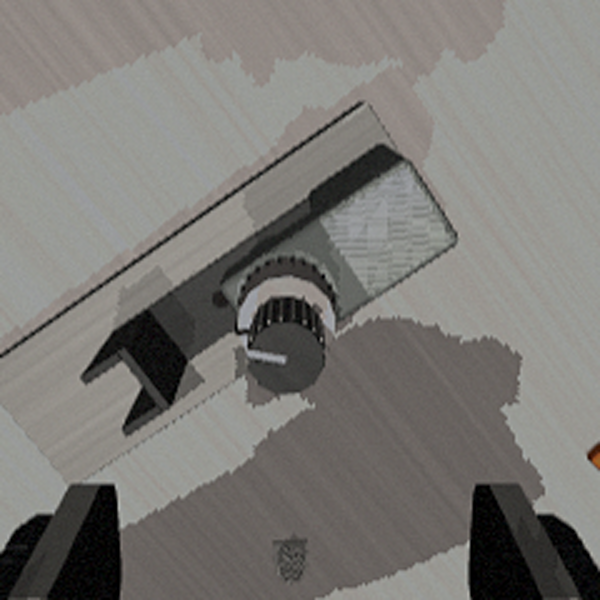

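The gripper is clear, the bracket sits under the spindle and the mark hasn't moved since release. Handing in.

```bash
python3 - <<'E'
from bench import r
print(r.hand_in()); print(r.get_obs()['clock'])
E
```

```text
the job is handed in; nothing more can be done
None
the job is handed in; nothing more can be done
```

I stood the bracket on the grey gauge's table, slid it in until the foot met the column, and screwed the spindle down by the ratchet knob until it slipped. I then let go and handed the job in at about 21 s. No verdict was reported.

- **Bracket position:** the push against the column rose to about 6 N where I expected contact. A wrist picture after release showed it central and square, and it was still in place at the end.
- **Knob slip:** I turned the knob about 184° clockwise. Tracking the thimble's knurl against the gripper showed no slip up to 160°, then about 18° (0.32 rad) in total. That is inside the 0.15 rad to a sixth-of-a-turn window. The pale mark had not moved after release.
- **Clamping force:** I could not measure the spindle's force on the foot; I infer it from the clutch slipping.
- **Torque readings:** the wrist-torque readings were too noisy and changed sign at rest, so I did not use them to detect the slip.
- **Thimble index line:** I could not see it clearly in the last picture, so the 18° rests on the knurl tracking alone.
- **Other things:** the final top picture, compared with the first, showed changes where the bracket had been, along the arm and its shadow. I saw no bystander moved, but the arm covered part of the view.

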